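# Bring the amber vial round to the arrow

## Task

With one fingertip (fingers shut), push on a spoke of the vial carousel to turn it until the amber vial with the red cap stands in line with the yellow arrow, then press the green call button down and let it come back up, so that the colleague at the hatch knows the vial is ready. Push only on the spokes: do not touch or lift any of the vials, leave everything else on the table where it is, and do not press the button before the vial is at the arrow.

Things in the scene. Friction and masses are not known exactly. Their poses are not given: they have to be found in the camera images.
- carousel (a joint): angle of the aluminium turntable of the vial carousel, rad, 0 at the start, growing anticlockwise seen from above; it turns either way more than a full turn, about a vertical axis. It stays where it is left: about 1.5 N at a spoke turns it and it does not coast
- hub (a point): centre of the top of the black hub, on the turntable's axis, 58 mm above the table. The turntable disc is 150 mm across, its top 34 mm above the table; four blue pocket rings (35 mm across, 12 mm high) stand on it with their centres 55 mm from the axis, 90 degrees apart, one vial loose in each. It stands on a fixed black foot 136 mm across
- spoke0 (a point): point on spoke 0, 115 mm from the axis, on the centreline of the bar, 43 mm above the table. The spokes are level steel bars 12 mm thick that stand out radially from the hub mid-way between the pockets, at 90 degrees from each other, ending in a black ball (20 mm) whose far side is 144 mm from the axis; beyond the disc there is only air under them, except where they cross the arrow's tongue, whose top is 12 mm above the table. Push sideways on the bar
- spoke1 (a point): the same point on spoke 1, 90 degrees anticlockwise from spoke 0
- spoke2 (a point): the same point on spoke 2, 180 degrees anticlockwise from spoke 0
- spoke3 (a point): the same point on spoke 3, 270 degrees anticlockwise from spoke 0
- pickup (a point): where the centre of the vial stands when its pocket is in line with the yellow arrow: 55 mm from the axis, 58 mm above the table. The arrow lies on a black tongue (60 mm wide, 12 mm high) that reaches from the foot to 155 mm from the axis; it points at the hub and is fixed
- amber_mid (a point): centre (half-way up) of the amber vial with the red cap, 25 mm across, 48 mm high, upright in one of the four pockets, its top 82 mm above the table
- vial_blue_mid (a point): centre (half-way up) of the clear vial with the blue cap, 25 mm across, 48 mm high, in another pocket
- vial_white_mid (a point): centre (half-way up) of the clear vial with the white cap, 25 mm across, 48 mm high, in another pocket
- vial_green_mid (a point): centre (half-way up) of the clear vial with the green cap, 25 mm across, 48 mm high, in another pocket
- call (a joint): travel of the call button, m: 0 up, 0.006 fully down; a spring brings it back up, about 5 N holds it fully down; it counts as pressed from 0.004
- call_top (a point): centre of the top of the round green call button (36 mm across) in its grey housing, 22 mm above the table when up, to the left or right of the carousel; it is pressed straight down
- gallipot: small round steel bowl, 76 mm across, 40 mm high, origin under its centre
- saline: clear bottle with a blue cap, 50 mm across, 105 mm high, origin under its centre
- tape: roll of white tape lying flat, 72 mm across, 25 mm high, origin under its centre
- syringe: syringe lying on the table, about 125 mm long along its x axis, 34 mm wide, 18 mm high, origin under its barrel's middle
Not all that is in view belongs to the job. What is shaped like the part that bears call but blue or pink is not meant.

How it is judged:
On the way, in this order (a step that is already met when the one before it is completed fails the run):
1. the amber vial has been brought to the arrow and the carousel stands still (horizontal distance between amber_mid and pickup below 0.01 m and velocity of joint carousel between -0.1 and 0.1 rad/s), for 0.3 s.
2. the call button is pressed down (value of joint call above 0.004 m and horizontal distance between amber_mid and pickup below 0.01 m), for 0.05 s.
At the end, for the whole second after the job is handed in: The amber vial stands within 10 mm of the pick-up point at the arrow (about 10 degrees of turn), the carousel is still, all four vials stand upright in their pockets, and the call button is up again (all of step 1 and value of joint call below 0.002 m and height (world z) of each of amber_mid, vial_blue_mid, vial_white_mid, vial_green_mid below 0.066 m and angle between each of amber_mid, vial_blue_mid, vial_white_mid, vial_green_mid's own z axis and vertical below 0.15 rad and horizontal distance between each of amber_mid, vial_blue_mid, vial_white_mid, vial_green_mid and hub below 0.062 m); the robot touches nothing.
It fails at once if a vial was touched by the robot (more than 1 N) (contact force between any of the fingers, the arm and amber above 1 N or contact force between any of the fingers, the arm and vial_blue above 1 N or contact force between any of the fingers, the arm and vial_white above 1 N or contact force between any of the fingers, the arm and vial_green above 1 N).
It fails at once if a vial was lifted or tipped (height (world z) of any of amber_mid, vial_blue_mid, vial_white_mid, vial_green_mid above 0.07 m or angle between any of amber_mid, vial_blue_mid, vial_white_mid, vial_green_mid's own z axis and vertical above 0.3 rad).
It fails at once if the call button was pressed before the amber vial was at the arrow (value of joint call above 0.003 m and not (horizontal distance between amber_mid and pickup below 0.01 m)).
It fails at once if something else on the table was moved more than 20 mm (distance of any of gallipot, saline, tape, syringe from where it was at the start of the episode above 0.02 m).
It also fails if it takes over 58 s, if anything falls off the work surface, if the arm or the gripper's body presses on something with over 40 N, if the wrist force passes 120 N, or if a joint passes its speed limit or range.

## Robot

A 6-joint arm with a two-finger parallel gripper is mounted at the origin on the work surface. World frame = base frame: x ahead of the robot, y to its left, z up, the work surface at z = 0. Lengths are in m, angles in rad, forces in N, time in s.
With the tool pointing down it reaches from about 0.375 to 0.9 m from the base axis. Payload 3.1 kg.
Tool frame: the origin (TCP) lies between the finger pads; the fingertips stand 22 mm ahead of it and the grasp point (between the pads) lies 3 mm ahead of it; z points along the fingers, y is the line along which they close (so a half turn about z gives the same grasp; the last joint's range is limited). The gripper opens to 87 mm and grips with 3 to 60 N. Pads are 19 mm wide; open, the fingers measure 117 mm over their backs; the gripper's body (75 mm by 190 mm) begins 51 mm behind the grasp point.
Start: joints at [0.993, 0.527, 1.433, -0, 1.181, -0.178], TCP at [0.243, 0.576, 0.245] pointing down, gripper open.
Joint ranges: [-3.08, 3.08], [-0.75, 2.2], [0.22, 2.44], [-1.43, 4.57], [0, 2.65], [-2.85, 2.85]. Speed limits (rad/s): [2.79, 2.79, 3.14, 3.14, 3.14, 3.14].

## Interface

Orientations are given as a unit quaternion [x, y, z, w].
In Python, from rig import robot gives the robot as it stands.
- The arm moves only by the tool move_arm, never from a script. Its argument "series" is text: rows parted by semicolons, each of 6 numbers parted by spaces: the shift along the tool's x, y, z in mm, then the turn, a rotation vector about the tool's x, y, z in degrees. In form: dx dy dz ax ay az; .... A call has 1 to 8 rows; each row is the pose to reach, as a shift and turn from the pose commanded when the call began, along the tool's axes at that moment; what a row does not reach only later rows make up. A row lasts 1/12 s, in which the tool goes at most 41.7 mm and 7.16 degrees, less where a joint would pass 70% of its speed; a pose out of reach is approached as far as the arm can. A call with a gripper value outside its range is refused whole. "jaw" is the opening, from 0 (shut) to 1 (fully open), set as the call begins (left out, the last holds). The fingers move at their own pace and stop on an object; "newtons" is the grip in N (left out, the last holds). Time passes only in rows, so rows that repeat a pose let the fingers close. It gives the time, the measured TCP pose, the force, the opening and the grip force at its end, in the units of the state.
- robot.get_obs(): the state, without advancing time (a new reading comes with each control period).
- robot.camera(name): name is "side" or "top"; returns a dict with "img" (400x640x3 uint8, red, green, blue), "mtx" (3x3 intrinsics, pixels), "distortion" ([k1, k2, p1, p2, k3] as OpenCV has them; the pictures are not rectified), "world_to_cam" (4x4, takes a point from world to camera coordinates). Camera axes: x right, y down, z forward; pixel columns grow to the right and rows downward; lengths in m; the calibration is good to about 2 mm. A picture is of the moment at which its call begins. There is no depth.
- robot.hand_in(): hands the job in; it is judged then, once.
Trained networks look in a picture, given as the dict that the camera call returned (one of the last four; its "shot" number tells which), for a name from the list of things; names that differ only in an ending like _2 or _b are one class to them, and where a whole thing is asked for, a point or a joint stands for the part that bears it (a point fixed in the world has none). Each returns a list of dicts, best first, with "p" (0 to 1); they miss things now and then, are a little off and sometimes report something else, mostly with a low value. They report only what shows in the picture. A call takes as long as a camera call. They do not tell look-alikes from the thing itself.
- robot.search_frame(picture, thing): "xyz" ([x, y, z] in m, in world coordinates, good to about 4 mm: the middle of the surface that is visible of it).
- robot.tip_of(picture, thing): "xyz" ([x, y, z] in m, in world coordinates, good to about 4 mm: a listed point, or the origin of a listed thing).
The state is a dict: "time": time; "q": joint angles; "joint_velocities": joint speeds; "joint_torque": joint torques, N m; "position": TCP position; "tool_rot": TCP orientation; "ft_force": force on the tool from outside, world axes, zero at the start; "moment": the same for the moment, N m; "grip_width": finger opening in m; "grip_force": force on a finger pad.
Only numpy, scipy, OpenCV 4.12 (cv2) and the standard library are available. Lean on these libraries where they do the work, as an engineer would, in place of code of your own. Each camera call takes 0.05 s, during which the arm holds its last target. There are 200 camera calls.

## Working session

There is one attempt and no reset: what is moved stays moved. The work goes in short steps, Python scripts to look and compute and a tool call to move; the robot and the scene stay as the last step left them, time stands still between calls to the robot, and variables do not carry over. Pictures are saved under pics/ and viewed, at most 10 in all, crops included, and the job is handed in when it is done.

Besides the shell and the picture viewer there is one more tool, called after ">>>" as name(argument=value, ...) on one line, values as JSON. move_arm: Moves the arm, as the interface text tells. Its arguments: {"type":"object","properties":{"series":{"type":"string"},"jaw":{"type":"number"},"newtons":{"type":"number"}},"required":["series"]}

```bash
mkdir -p pics; python3 - <<'E'
from rig import robot
import cv2
o=robot.get_obs(); print(o['time'],o['position'],o['tool_rot'],o['grip_width'])
for n in('top','side'):
    c=robot.camera(n); cv2.imwrite(f'pics/{n}0.png',c['img'][:,:,::-1])
    for t in ['hub','spoke0','spoke1','spoke2','spoke3','amber_mid','vial_blue_mid','vial_white_mid','vial_green_mid','call_top','pickup','gallipot','saline','tape','syringe']:
        print(n,t,[(round(d['p'],2),[round(float(v),3) for v in d['xyz']]) for d in robot.tip_of(c,t)[:3]])
E
```

```text
0.0 [0.24288634 0.57513522 0.24356426] [ 1.98566635e-01  9.80086790e-01 -1.01192400e-03 -3.90520160e-04] 0.08696665320626552
top hub [(0.6, [0.546, -0.059, 0.054])]
top spoke0 [(0.76, [0.449, -0.124, 0.044]), (0.62, [0.637, 0.007, 0.045]), (0.61, [0.477, 0.033, 0.045])]
top spoke1 [(0.76, [0.449, -0.124, 0.044]), (0.62, [0.637, 0.007, 0.045]), (0.61, [0.477, 0.033, 0.045])]
top spoke2 [(0.76, [0.449, -0.124, 0.044]), (0.62, [0.637, 0.007, 0.045]), (0.61, [0.477, 0.033, 0.045])]
top spoke3 [(0.76, [0.449, -0.124, 0.044]), (0.62, [0.637, 0.007, 0.045]), (0.61, [0.477, 0.033, 0.045])]
top amber_mid [(0.58, [0.559, -0.008, 0.06])]
top vial_blue_mid [(0.6, [0.537, -0.114, 0.058]), (0.39, [0.6, -0.068, 0.055]), (0.37, [0.449, -0.124, 0.044])]
top vial_white_mid [(0.51, [0.599, -0.069, 0.057])]
top vial_green_mid [(0.62, [0.521, -0.521, 0.007]), (0.38, [0.491, -0.049, 0.065])]
top call_top [(0.63, [0.573, -0.324, 0.022]), (0.6, [0.386, -0.329, 0.023]), (0.45, [0.474, -0.362, 0.024])]
top pickup [(0.67, [0.585, -0.025, 0.056]), (0.15, [0.517, -0.52, 0.002])]
top gallipot [(0.56, [0.543, 0.34
[... 693 characters left out ...]
2])]
side amber_mid [(0.45, [0.52, -0.513, -0.003]), (0.41, [0.557, -0.006, 0.056])]
side vial_blue_mid [(0.61, [0.531, -0.113, 0.056]), (0.34, [0.701, -0.365, 0.002])]
side vial_white_mid [(0.49, [0.601, -0.072, 0.059]), (0.22, [0.546, -0.063, 0.06])]
side vial_green_mid [(0.44, [0.491, -0.046, 0.057])]
side call_top [(0.7, [0.472, -0.365, 0.017]), (0.59, [0.57, -0.324, 0.023]), (0.49, [0.383, -0.335, 0.025])]
side pickup [(0.78, [0.589, -0.03, 0.058])]
side gallipot [(0.57, [0.546, 0.35, -0.002]), (0.48, [0.474, -0.361, 0.019])]
side saline [(0.75, [0.722, 0.384, -0.001])]
side tape [(0.69, [0.701, -0.364, -0.0]), (0.3, [0.587, -0.03, 0.054])]
side syringe [(0.58, [0.515, -0.517, -0.004])]
```

View pics/top0.png

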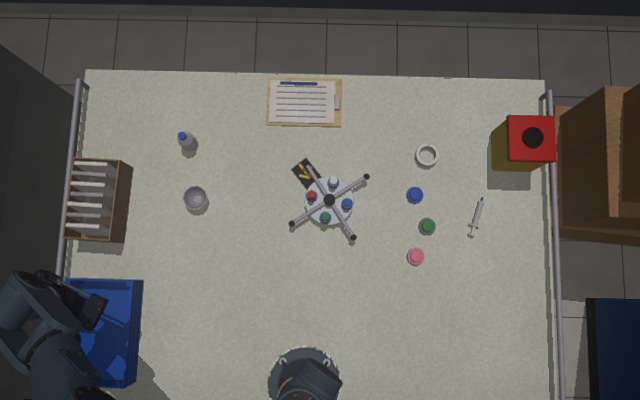

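View pics/side0.png

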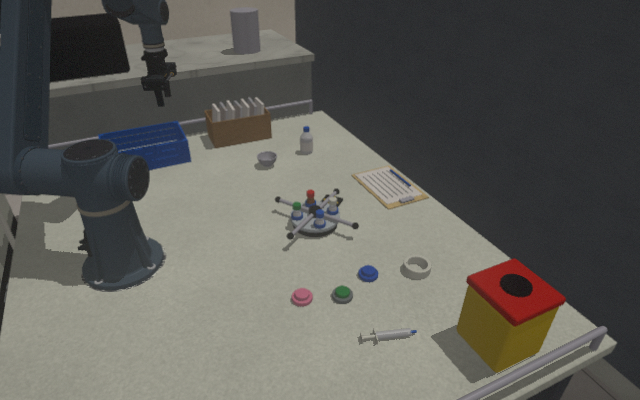

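Seen in the top picture:
- The amber vial (red cap) is at (311,195), the arrow at (303,172) and the hub at (329,200).
- Candidates for the button are blue (415,195), green in a grey housing (427,227) and pink (415,256). The green one is the call button.

Next I'll check that choice and my geometry in one close crop.

```bash
cat > h.py <<'E'
from rig import robot
import cv2, numpy as np
def proj(c,p):
    W=np.array(c['world_to_cam']); 
    return cv2.projectPoints(np.array(p,float).reshape(-1,3),cv2.Rodrigues(W[:3,:3])[0],W[:3,3],np.array(c['mtx']),np.array(c['distortion']))[0][:,0]
def polar(h,r,deg,z): a=np.radians(deg); return [h[0]+r*np.cos(a),h[1]+r*np.sin(a),z]
def overlay(c,pts,box,s):
    x,y,w,hh=box; im=cv2.resize(c['img'][y:y+hh,x:x+w,::-1],None,fx=s,fy=s,interpolation=cv2.INTER_CUBIC)
    for p in proj(c,pts): cv2.circle(im,tuple(int(round(v)) for v in ((p-[x,y]+.5)*s)),2,(255,0,255),-1)
    return im
E
python3 - <<'E'
from h import *
h=(.546,-.0605)
pts=[[*h,.058]]+[polar(h,115,0,0)]*0+[polar(h,.115,a,.043) for a in(35,125,215,305)]+[polar(h,.055,a,.082) for a in(80,170,260,350)]+[polar(h,.155,38,.012),polar(h,.08,38,.012),[.473,-.362,.022]]
t=robot.camera('top'); s=robot.camera('side')
print(proj(t,pts).round(1).tolist())
a=overlay(t,pts,(280,150,160,120),5)
cv2.imwrite('pics/a.png',a); 
E
```

```text
[[329.5, 197.7], [308.7, 167.5], [297.7, 219.3], [350.7, 230.1], [360.9, 177.9], [311.4, 192.9], [325.9, 214.6], [347.9, 200.2], [333.3, 178.6], [299.8, 160.6], [314.0, 179.5], [427.8, 225.7]]
```

View pics/a.png

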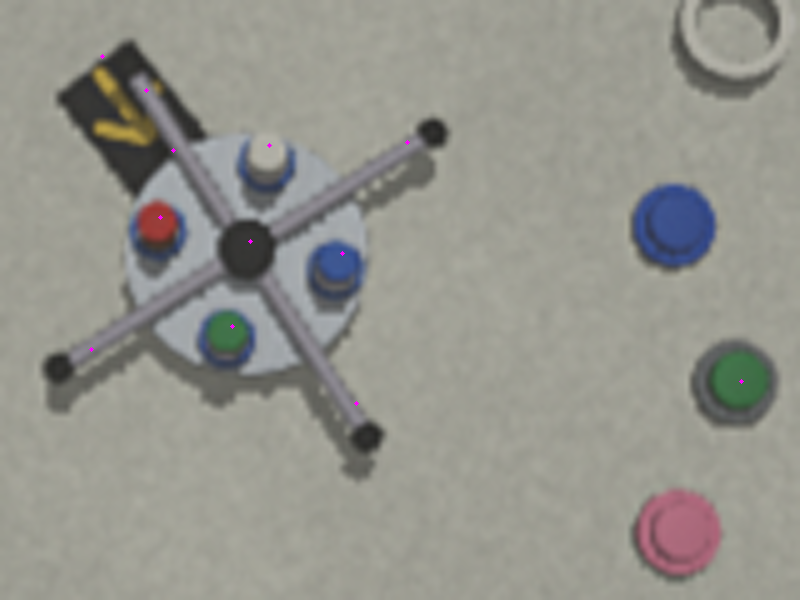

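The choice is confirmed: the green button in the grey housing is at about (428,226). The blue one at (415,195) and the pink one at (415,256) are look-alikes. The ball midpoint shows my hub estimate is a few mm off, so I'll refine it with the side view.

```bash
python3 - <<'E'
from h import *
s=robot.camera('side')
h=(.546,-.0605)
pts=[polar(h,.134,a,.043) for a in(35,125,215,305)]+[[.473,-.362,.022]]
print(proj(s,pts).round(1).tolist())
cv2.imwrite('pics/b.png',overlay(s,pts,(265,175,130,130),6)[:600,:780])
E
```

```text
[[335.7, 191.3], [277.6, 199.9], [291.0, 236.2], [355.7, 225.4], [340.8, 290.5]]
```

View pics/b.png

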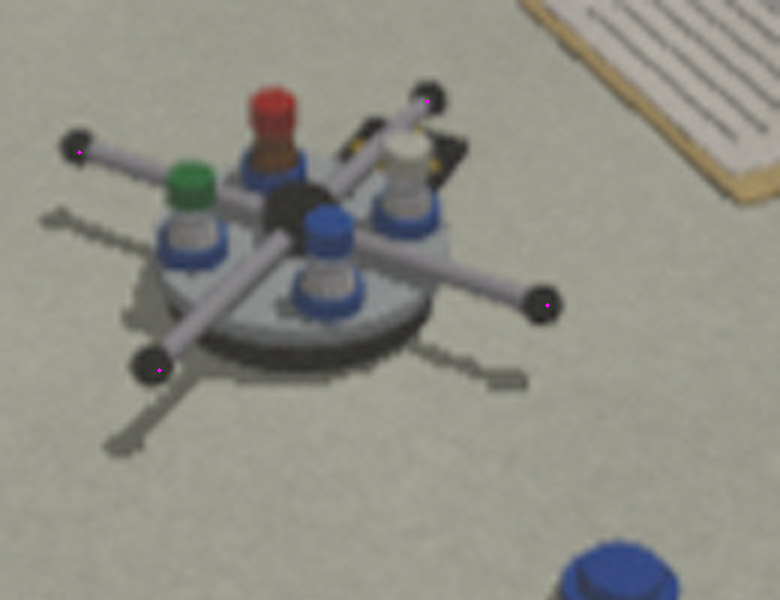

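```bash
python3 - <<'E'
from h import *
from scipy.optimize import least_squares
t=robot.camera('top'); s=robot.camera('side')
P=lambda l,x,y,k:(np.array(l,float)+.5)/k-.5+[x,y]
T=P([(59,368),(367,436),(432,132)],280,150,5); S=P([(428,98),(78,147),(152,365),(542,304)],265,175,6)
def f(v,w=(1,1)):
    b=[polar(v,.134,v[2]*100+a,.043) for a in(0,90,180,270)]
    return np.r_[w[0]*(proj(t,b[1:])-T).ravel(),w[1]*(proj(s,b)-S).ravel()]
for w in((1,1),(1,0),(0,1)):
    r=least_squares(f,[.546,-.06,.35],args=(w,)); print(w,r.x.round(4),abs(r.fun).max().round(2))
    h=r.x
    g=least_squares(lambda q:(proj(t,[[q[0],q[1],.012]])-P([(93.5,69)],280,150,5)).ravel(),[.65,.03]).x
    print('tongue tip',g.round(4),'r',np.hypot(*(g-h[:2])).round(4),'deg',np.degrees(np.arctan2(*(g-h[:2])[::-1])).round(1))
o=robot.get_obs();print(o['time'],o['ft_force'])
E
```

```text
(1, 1) [ 0.5445 -0.0587  0.34  ] 0.57
tongue tip [0.6591 0.0395] r 0.1509 deg 40.6
(1, 0) [ 0.5429 -0.0589  0.3401] 0.1
tongue tip [0.6591 0.0395] r 0.1522 deg 40.2
(0, 1) [ 0.546  -0.0575  0.3407] 0.12
tongue tip [0.6591 0.0395] r 0.149 deg 40.6
1.85 [-0.02922047 -0.12803948 -0.25177343]
```

>>> move_arm(series="-200 -212 0 0 0 0;-200 -212 0 0 0 0;-200 -212 0 0 0 0;-200 -212 0 0 0 0;-200 -212 0 0 0 0;-200 -212 0 0 0 0;-200 -212 0 0 0 0;-200 -212 0 0 0 0", jaw=0, newtons=20)

```text
time: 2.52
position: [0.347, 0.297, 0.2446]
tool_rot: [0.202, 0.979, -0.002, 0.0]
ft_force: [0.5, -0.8, -0.6]
grip_width: 0.042
grip_force: 0.0
```

>>> move_arm(series="-214 -228 0 0 0 33;-214 -228 0 0 0 33;-214 -228 0 0 0 33;-214 -228 0 0 0 33;-214 -228 0 0 0 33;-214 -228 0 0 0 33;-214 -228 0 0 0 33;-214 -228 0 0 0 33")

```text
time: 3.18
position: [0.4559, 0.0054, 0.2451]
tool_rot: [0.47, 0.883, -0.0, 0.002]
ft_force: [-0.2, 0.7, -0.0]
grip_width: 0.0009
grip_force: 0.0
```

```bash
cat >> h.py <<'E'
from scipy.spatial.transform import Rotation as R
def st():
    o=robot.get_obs(); m=R.from_quat(o['tool_rot']); p=o['position']
    print(round(o['time'],2),'pos',np.round(p,4),'toolx',np.round(m.apply([1,0,0]),3),'z',np.round(m.apply([0,0,1]),3),'F',np.round(o['ft_force'],1),'w',round(o['grip_width'],4))
    return p,m
def to(x,y,z):
    p,m=st(); print('shift mm',np.round(m.inv().apply(np.array([x,y,z])-p)*1000,1))
E
python3 -c "
from h import *
to(.4532,.0088,.050)"
```

```text
3.18 pos [0.4559 0.0054 0.2451] toolx [-0.558  0.83  -0.004] z [ 0.003 -0.002 -1.   ] F [-0.2  0.7 -0. ] w 0.0009
shift mm [  5.   -0.7 195.1]
```

>>> move_arm(series="4 -1 40 0 0 0;4 -1 80 0 0 0;4 -1 120 0 0 0;4 -1 155 0 0 0;4 -1 180 0 0 0;4 -1 195 0 0 0;4 -1 195 0 0 0")

```text
time: 3.77
position: [0.449, 0.0125, 0.0468]
tool_rot: [0.469, 0.883, -0.001, -0.003]
ft_force: [0.2, -0.5, 0.2]
grip_width: 0.0004
grip_force: 0.0
```

```bash
python3 - <<'E'
from h import *
p,m=st()
h=np.array([.5445,-.0587])
print('polar',np.hypot(*(p[:2]-h)),np.degrees(np.arctan2(*(p[:2]-h)[::-1])))
# path: spoke angle a 124->84.5, finger centre = h + .107u + off*t, tool x along u
for a,off in((124,.021),(114,.021),(104,.021),(94,.021),(84.5,.021)):
    u=np.array([np.cos(np.radians(a)),np.sin(np.radians(a))]);t=np.array([-u[1],u[0]])
    q=h+.107*u+off*t
    print(a,q.round(4),(m.inv().apply([*(q-p[:2]),.05-p[2]])*1000).round(0))
c=robot.camera('side');cv2.imwrite('pics/c.png',overlay(c,[],(240,130,160,120),5))
E
```

```text
3.77 pos [0.449  0.0125 0.0468] toolx [-0.56   0.828  0.004] z [-0.006  0.001 -1.   ] F [ 0.2 -0.5  0.2] w 0.0004
polar 0.11913900430520315 143.28957022300077
124 [0.4673 0.0183] [-5. 18. -3.]
114 [0.4818 0.0305] [-3. 37. -3.]
104 [0.4982 0.04  ] [-5. 56. -3.]
94 [0.5161 0.0466] [-9. 75. -4.]
84.5 [0.5339 0.0498] [-17.  91.  -4.]Traceback (most recent call last):
  File "<stdin>", line 10, in <module>
  File "h.py", line 9, in overlay
    for p in proj(c,pts): cv2.circle(im,tuple(int(round(v)) for v in ((p-[x,y]+.5)*s)),2,(255,0,255),-1)
             ~~~~^^^^^^^
  File "h.py", line 5, in proj
    return cv2.projectPoints(np.array(p,float).reshape(-1,3),cv2.Rodrigues(W[:3,:3])[0],W[:3,3],np.array(c['mtx']),np.array(c['distortion']))[0][:,0]
           ~~~~~~~~~~~~~~~~~~~~~~~~~~~~~~~~~~~~~~~~~~~~~~~~~~~~~~~~~~~~~~~~~~~~~~~~~~~~~~~~~~~~~~~~~~~~~~~~~~~~~~~~~~~~~~~~~~~~~~~~~~~~~~~~~~~~~^^^^^
TypeError: 'NoneType' object is not subscriptable
```

>>> move_arm(series="-5 10 -3 0 0 0;-5 18 -3 0 0 0;-4 27 -3 0 0 5;-3 37 -3 0 0 10;-4 47 -3 0 0 15;-5 56 -3 0 0 20;-6 62 -3 0 0 23;-6 62 -3 0 0 23")

```text
time: 4.48
position: [0.5073, 0.0425, 0.0541]
tool_rot: [0.635, 0.772, 0.001, 0.002]
ft_force: [-0.2, -0.3, 0.0]
grip_width: 0.0004
grip_force: 0.0
```

```bash
python3 - <<'E'
from h import *
p,m=st()
h=np.array([.5445,-.0587])
c=robot.camera('side');t=robot.camera('top')
for k in(c,t):
  for n in('amber_mid','pickup','spoke0','vial_blue_mid','vial_white_mid','vial_green_mid'):
    print(n,[(round(d['p'],2),np.degrees(np.arctan2(*(np.array(d['xyz'])[:2]-h)[::-1])).round(1),np.hypot(*(np.array(d['xyz'])[:2]-h)).round(3)) for d in robot.tip_of(k,n)[:3]])
cv2.imwrite('pics/c.png',overlay(c,[[*h,.058]],(240,130,160,120),5))
E
```

```text
4.48 pos [0.5073 0.0425 0.0541] toolx [-0.193  0.981 -0.001] z [ 0.005 -0.001 -1.   ] F [-0.2 -0.3  0. ] w 0.0004
amber_mid [(0.52, np.float64(53.6), np.float64(0.053))]
pickup [(0.55, np.float64(37.0), np.float64(0.051))]
spoke0 [(0.83, np.float64(101.9), np.float64(0.114)), (0.65, np.float64(11.0), np.float64(0.12)), (0.57, np.float64(-167.2), np.float64(0.117))]
vial_blue_mid [(0.54, np.float64(-121.4), np.float64(0.055))]
vial_white_mid [(0.62, np.float64(-32.8), np.float64(0.055))]
vial_green_mid [(0.61, np.float64(145.2), np.float64(0.056)), (0.48, np.float64(68.5), np.float64(0.478))]
amber_mid [(0.46, np.float64(55.8), np.float64(0.053))]
pickup []
spoke0 [(0.93, np.float64(12.0), np.float64(0.112)), (0.79, np.float64(-78.3), np.float64(0.116)), (0.6, np.float64(-166.4), np.float64(0.115))]
vial_blue_mid [(0.55, np.float64(-120.0), np.float64(0.054)), (0.19, np.float64(-77.7), np.float64(0.116))]
vial_white_mid []
vial_green_mid [(0.52, np.float64(149.8), np.float64(0.056))]
```

View pics/c.png

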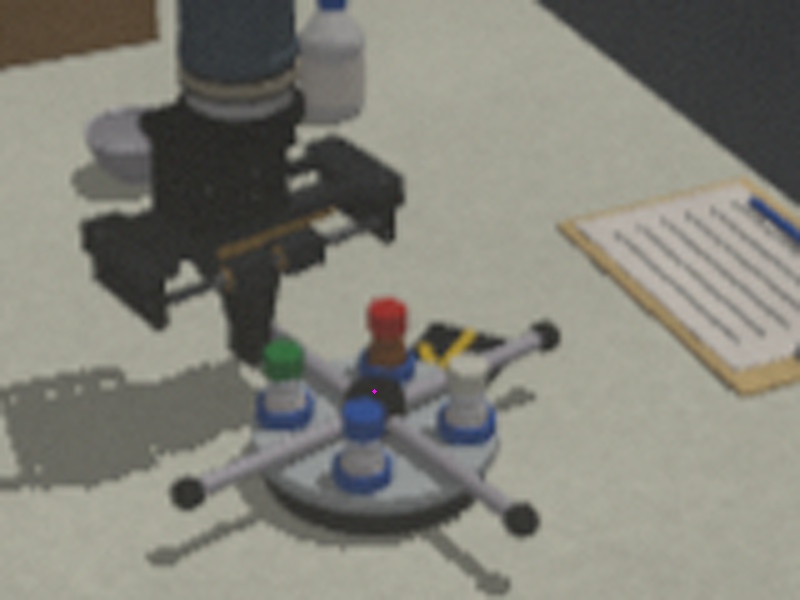

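The picture shows the fingertip behind the spoke, with the amber vial (387,320) still short of the arrow at about (445,345). The spoke is near 102° and needs to reach about 85°.

```bash
python3 - <<'E'
from h import *
p,m=st(); h=np.array([.5445,-.0587])
for a in(4,8,12,16.5):
    q=h+R.from_euler('z',-a,degrees=True).apply([*(p[:2]-h),0])[:2]
    print(a,(m.inv().apply([*(q-p[:2]),.05-p[2]])*1000).round(0))
E
```

```text
5.18 pos [0.5049 0.0417 0.0525] toolx [-0.192  0.981  0.   ] z [-0.  0. -1.] F [-0.2  1.   1.1] w 0.0005
4 [1. 7. 2.]
8 [ 2. 15.  2.]
12 [ 2. 23.  2.]
16.5 [ 1. 31.  2.]
```

>>> move_arm(series="1 5 2 0 0 3;1 10 2 0 0 5;1 15 2 0 0 8;2 19 2 0 0 10;2 23 2 0 0 12;1 26 2 0 0 14;1 29 2 0 0 15;1 29 2 0 0 15")

```text
time: 5.85
position: [0.5334, 0.0484, 0.0504]
tool_rot: [0.731, 0.683, -0.0, -0.0]
ft_force: [-0.5, 0.7, -0.4]
grip_width: 0.0005
grip_force: 0.2
```

```bash
python3 - <<'E'
from h import *
p,m=st()
h=np.array([.5445,-.0587])
c=robot.camera('side');t=robot.camera('top')
for k in(c,t):
  for n in('amber_mid','pickup','spoke0','vial_blue_mid','vial_white_mid','vial_green_mid'):
    print(n,[(round(d['p'],2),float(np.degrees(np.arctan2(*(np.array(d['xyz'])[:2]-h)[::-1])).round(1)),float(np.hypot(*(np.array(d['xyz'])[:2]-h)).round(3))) for d in robot.tip_of(k,n)[:3]])
cv2.imwrite('pics/d.png',overlay(t,[[*h,.058],polar(h,.055,40,.082)],(290,150,100,100),6))
E
```

```text
5.85 pos [0.5334 0.0484 0.0504] toolx [ 0.068  0.998 -0.   ] z [-0. -0. -1.] F [-0.5  0.7 -0.4] w 0.0005
amber_mid [(0.43, 41.4, 0.055)]
pickup [(0.64, 34.4, 0.052)]
spoke0 [(0.74, 178.4, 0.118), (0.7, -1.8, 0.117), (0.6, -90.1, 0.112)]
vial_blue_mid [(0.58, -139.6, 0.054)]
vial_white_mid [(0.67, -43.4, 0.058)]
vial_green_mid [(0.52, 130.9, 0.057)]
amber_mid [(0.61, 39.5, 0.058)]
pickup [(0.62, 37.5, 0.051), (0.5, -92.7, 0.461)]
spoke0 [(0.92, -179.9, 0.117), (0.8, -1.8, 0.112), (0.56, -91.4, 0.117)]
vial_blue_mid [(0.4, -133.3, 0.056)]
vial_white_mid [(0.54, -46.2, 0.056)]
vial_green_mid [(0.49, 135.0, 0.057)]
```

View pics/d.png

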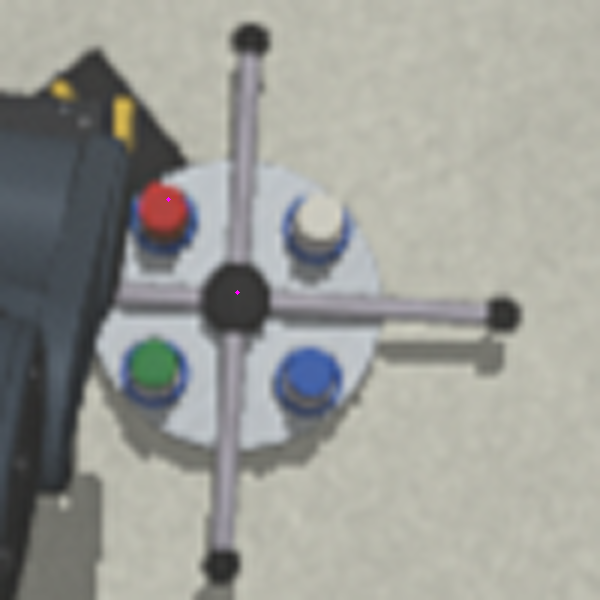

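The amber vial (165,208) is a few degrees short of the arrow, so I'll nudge it on about 5°, then retreat and check with a clear view.

```bash
python3 - <<'E'
from h import *
p,m=st(); h=np.array([.5445,-.0587])
q=h+R.from_euler('z',-5,degrees=True).apply([.5334-h[0],.0484-h[1],0])[:2]
print((m.inv().apply([*(q-p[:2]),.05-p[2]])*1000).round(0))
E
```

```text
6.55 pos [0.5333 0.0483 0.0506] toolx [ 0.068  0.998 -0.   ] z [ 0. -0. -1.] F [ 0.  -0.5 -0.2] w 0.0004
[1. 9. 1.]
```

>>> move_arm(series="0 3 0 0 0 1;0 6 0 0 0 3;0 9 0 0 0 4;0 9 0 0 0 4;0 9 0 0 0 4")

```text
time: 6.97
position: [0.5427, 0.0477, 0.0505]
tool_rot: [0.754, 0.657, 0.0, 0.0]
ft_force: [-0.6, -0.4, 0.2]
grip_width: 0.0004
grip_force: 0.0
```

>>> move_arm(series="0 -5 0 0 0 0;0 -15 0 0 0 0;0 -30 0 0 0 0;0 -30 -40 0 0 0;0 -30 -80 0 0 0;30 -45 -110 0 0 0;60 -70 -120 0 0 0;100 -100 -120 0 0 0")

```text
time: 7.63
position: [0.4629, 0.1523, 0.1735]
tool_rot: [0.755, 0.656, 0.003, 0.002]
ft_force: [0.3, 0.4, -0.8]
grip_width: 0.0004
grip_force: 0.0
```

```bash
python3 - <<'E'
from h import *
p,m=st()
h=np.array([.5445,-.0587])
c=robot.camera('side');t=robot.camera('top')
for k in(c,t):
  for n in('amber_mid','pickup','spoke0','hub'):
    print(n,[(round(d['p'],2),np.round(d['xyz'],3).tolist(),float(np.degrees(np.arctan2(*(np.array(d['xyz'])[:2]-h)[::-1])).round(1)),float(np.hypot(*(np.array(d['xyz'])[:2]-h)).round(3))) for d in robot.tip_of(k,n)[:4]])
a=overlay(t,[polar(h,.155,39,.012)],(285,145,90,100),5);b=overlay(c,[polar(h,.155,39,.012)],(270,180,66,75),5)
b=cv2.resize(b,(330,375)); a=cv2.copyMakeBorder(a,0,0,0,330,0); a[:375,-330:]=b
cv2.imwrite('pics/e.png',a)
E
```

```text
7.63 pos [0.4629 0.1523 0.1735] toolx [0.14  0.99  0.002] z [ 0.007  0.001 -1.   ] F [ 0.3  0.4 -0.8] w 0.0004
amber_mid [(0.62, [0.588, -0.028, 0.062], 34.9, 0.053)]
pickup [(0.57, [0.586, -0.027, 0.056], 37.4, 0.052)]
spoke0 [(0.98, [0.559, 0.05, 0.039], 82.4, 0.11), (0.86, [0.662, -0.074, 0.042], -7.4, 0.119), (0.76, [0.43, -0.045, 0.043], 173.2, 0.116), (0.76, [0.532, -0.174, 0.047], -96.1, 0.116)]
hub [(0.56, [0.549, -0.062, 0.058], -41.3, 0.005)]
amber_mid [(0.44, [0.592, -0.026, 0.061], 34.6, 0.058)]
pickup [(0.81, [0.588, -0.03, 0.055], 33.2, 0.052)]
spoke0 [(0.89, [0.554, 0.054, 0.044], 85.2, 0.113), (0.79, [0.652, -0.074, 0.047], -8.2, 0.109), (0.7, [0.531, -0.173, 0.043], -96.8, 0.115), (0.59, [0.433, -0.048, 0.044], 174.8, 0.112)]
hub [(0.88, [0.549, -0.059, 0.052], 0.0, 0.004)]
```

View pics/e.png

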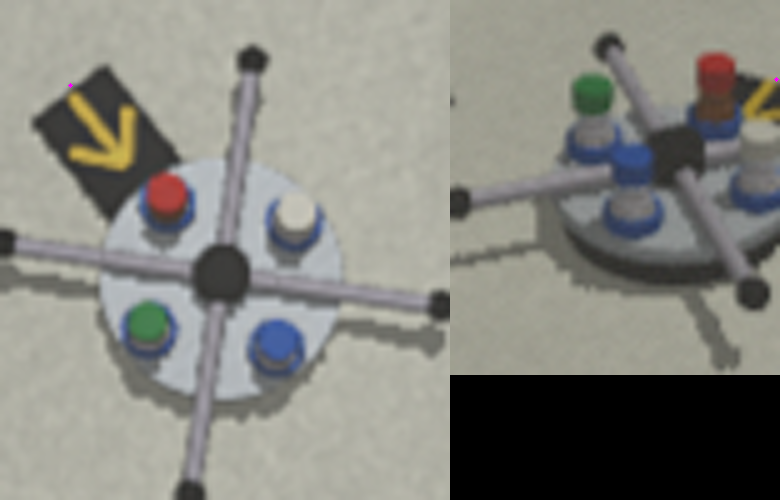

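The spoke sits at 83.4°, so the amber pocket is at about 38.4°. In the top view the amber vial (167,195) stands right in front of the arrow tip (125,170), in line with the hub (221,272). Both networks put it within a few mm of pickup, so I'll move on to the green button.

>>> move_arm(series="-254 41 0 0 0 0;-254 41 0 0 0 0;-254 41 0 0 0 0;-254 41 0 0 0 0;-254 41 0 0 0 0;-254 41 0 0 0 0;-254 41 0 0 0 0;-254 41 0 0 0 0")

```text
time: 8.8
position: [0.468, -0.1091, 0.1703]
tool_rot: [0.756, 0.654, 0.0, 0.001]
ft_force: [0.2, 0.9, -0.0]
grip_width: 0.0007
grip_force: 0.0
```

>>> move_arm(series="-254 41 0 0 0 0;-254 41 0 0 0 0;-254 41 0 0 0 0;-254 41 0 0 0 0;-254 41 0 0 0 0;-254 41 0 0 0 0;-254 41 0 0 0 0;-254 41 0 0 0 0")

```text
time: 9.47
position: [0.4734, -0.3643, 0.17]
tool_rot: [0.755, 0.656, 0.0, 0.0]
ft_force: [-0.9, 1.5, -0.4]
grip_width: 0.0005
grip_force: 0.0
```

```bash
python3 - <<'E'
from h import *
c=robot.camera('side');t=robot.camera('top')
for k in(c,t):
  for n in('call_top','amber_mid','pickup'): print(n,[(round(d['p'],2),np.round(d['xyz'],3).tolist()) for d in robot.tip_of(k,n)[:3]])
to(.473,-.362,.060)
E
```

```text
call_top [(0.51, [0.473, -0.359, 0.021]), (0.48, [0.572, -0.322, 0.023]), (0.41, [0.512, -0.012, 0.055])]
amber_mid []
pickup []
call_top [(0.61, [0.575, -0.323, 0.022])]
amber_mid [(0.48, [0.591, -0.028, 0.059])]
pickup [(0.89, [0.586, -0.026, 0.057])]
9.87 pos [ 0.4732 -0.3609  0.1706] toolx [0.136 0.991 0.   ] z [-0.     0.001 -1.   ] F [ 0.8  0.  -0. ] w 0.0003
shift mm [ -1.2  -0.  110.6]
```

>>> move_arm(series="-1 0 35 0 0 0;-1 0 70 0 0 0;-1 0 100 0 0 0;-1 0 115 0 0 0;-1 0 120 0 0 0;-1 0 120 0 0 0;-1 0 120 0 0 0;-1 0 120 0 0 0")

```text
time: 10.53
position: [0.4738, -0.3642, 0.052]
tool_rot: [0.754, 0.657, 0.0, 0.001]
ft_force: [0.1, 0.5, 0.2]
grip_width: 0.0007
grip_force: 0.0
```

>>> move_arm(series="0 0 3 0 0 0;0 0 6 0 0 0;0 0 8 0 0 0;0 0 10 0 0 0;0 0 12 0 0 0;0 0 12 0 0 0;0 0 12 0 0 0;0 0 12 0 0 0")

```text
time: 11.2
position: [0.4733, -0.364, 0.0389]
tool_rot: [0.754, 0.657, 0.0, 0.001]
ft_force: [0.9, -0.2, 4.1]
grip_width: 0.0002
grip_force: 2.3
```

>>> move_arm(series="0 0 1 0 0 0;0 0 2 0 0 0;0 0 2 0 0 0;0 0 2 0 0 0")

```text
time: 11.53
position: [0.4733, -0.364, 0.0383]
tool_rot: [0.754, 0.657, -0.0, 0.001]
ft_force: [-0.9, 0.4, 14.8]
grip_width: 0.0001
grip_force: 7.0
```

>>> move_arm(series="0 0 -10 0 0 0;0 0 -30 0 0 0;0 0 -60 0 0 0;0 0 -100 0 0 0;0 0 -130 0 0 0;-60 0 -140 0 0 0;-100 0 -140 0 0 0;-100 0 -140 0 0 0")

```text
time: 12.2
position: [0.4587, -0.4675, 0.178]
tool_rot: [0.755, 0.656, -0.001, 0.003]
ft_force: [0.0, -0.1, 0.0]
grip_width: 0.0005
grip_force: 0.0
```

```bash
python3 - <<'E'
from h import *
st()
t=robot.camera('top');c=robot.camera('side')
for k in(c,t):
  for n in('call_top','amber_mid','pickup'): print(n,[(round(d['p'],2),np.round(d['xyz'],3).tolist()) for d in robot.tip_of(k,n)[:3]])
cv2.imwrite('pics/f.png',overlay(t,[[0.473,-.362,.022]],(280,140,160,120),5))
E
```

```text
12.2 pos [ 0.4587 -0.4675  0.178 ] toolx [ 0.139  0.99  -0.005] z [ 0.002 -0.006 -1.   ] F [ 0.  -0.1  0. ] w 0.0005
call_top [(0.66, [0.383, -0.331, 0.026]), (0.49, [0.475, -0.362, 0.023])]
amber_mid [(0.65, [0.59, -0.026, 0.06]), (0.57, [0.701, -0.364, 0.003])]
pickup [(0.62, [0.587, -0.028, 0.057])]
call_top [(0.65, [0.722, 0.387, -0.001]), (0.57, [0.474, -0.361, 0.024]), (0.46, [0.572, -0.323, 0.024])]
amber_mid [(0.68, [0.507, -0.016, 0.063]), (0.57, [0.593, -0.029, 0.058])]
pickup [(0.91, [0.584, -0.027, 0.056])]
```

View pics/f.png

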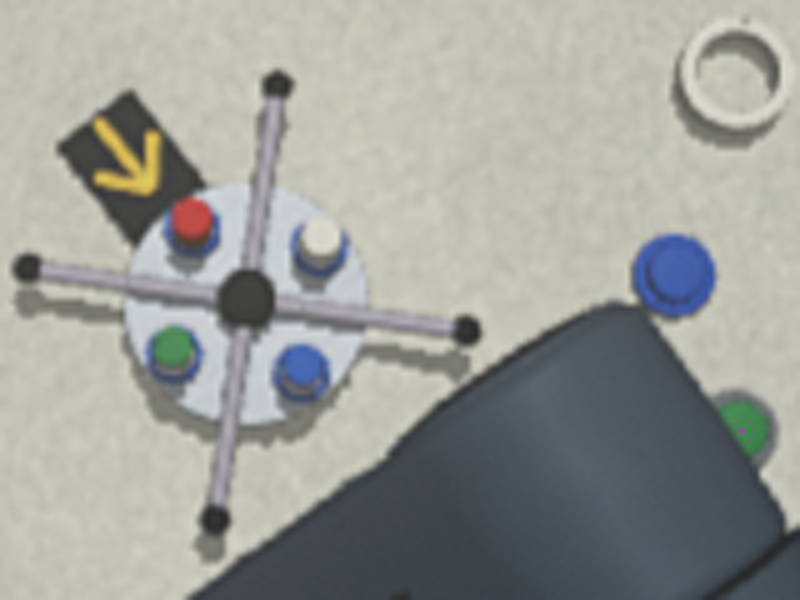

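The amber vial (191,220) is still in line with the arrow, all four vials stand upright in their pockets, and the green button (742,428) is up and clear of the arm. Handing in.

```bash
python3 -c "
from rig import robot
print(robot.hand_in())"
```

```text
the job is handed in; nothing more can be done
None
```

I turned the carousel until the amber vial stood at the arrow (within about 5 mm by the camera), pressed the green call button fully and let it come back up, then handed the job in; no verdict was returned.

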